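# Take a hold reading on the pressure comparator

## Robot

A 7-joint arm with a two-finger parallel gripper is mounted at the origin on the work surface. World frame = base frame: x ahead of the robot, y to its left, z up, the work surface at z = 0. Lengths are in m, angles in rad, forces in N, time in s.
With the tool pointing down it reaches from about 0.425 to 0.8 m from the base axis. Payload 8.3 kg.
Tool frame: the origin (TCP) lies on the mounting face of the last link; the fingertips stand 173 mm ahead of it and the grasp point (between the pads) lies 155 mm ahead of it; z points along the fingers, y is the line along which they close (so a half turn about z gives the same grasp; the last joint's range is limited). The gripper opens to 85 mm and grips with 20 to 120 N. Pads are 22 mm wide; open, the fingers measure 114 mm over their backs; the gripper's body (76 mm by 85 mm) begins 54 mm behind the grasp point. The pads swing forward as they close: fully open they stand 13 mm farther back than shut.
Start: joints at [-1.172, 0.383, 0.016, 1.37, -0.006, 1.388, -0.046], TCP at [0.278, 0.56, 0.405] pointing down, gripper open.
Joint ranges: [-2.95, 2.95], [-0.25, 2.06], [-1.52, 1.56], [0.18, 2.33], [-1.44, 4.58], [0.02, 2.06], [-3.01, 3.01]. Speed limits (rad/s): [2.39, 2.39, 3.01, 3.01, 3.14, 3.14, 3.14].

## Interface

Orientations are given as a rotation vector (axis times angle).
In Python, from plant import move_ptp, move_linear, movej, grip, pause, solve_ik, read_state, grab_frame, calibration, Unreachable, close_job, find_in, tip_of gives the robot as it stands. Calls block until the motion is done:
- move_ptp(position, orientation): joint-space move of the TCP to a pose.
- move_linear(position, vel=0.15, frame=None, guard=None): straight line of the TCP; frame=None keeps the orientation; vel is the mean speed in m/s. With guard (N) it stops when the force on the tool has changed by that much, and returns True; else False.
- movej(angles): joint-space move.
- grip(opening, force=None): opening from 0.0 (shut) to 1.0 (fully open); force is the grip in N (None keeps the last); returns when the fingers have stopped.
- pause(seconds).
- solve_ik(position, orientation): joint angles nearest the present ones, or None.
- read_state(): the state.
- grab_frame(name): name is "side" or "top" or "wrist"; returns the picture (400x640x3 uint8, red, green, blue); there is no depth.
- calibration(name): a dict with "mtx" (3x3 intrinsics, pixels), "distortion" ([k1, k2, p1, p2, k3] as OpenCV has them; the pictures are not rectified), "rvec" (rotation vector, rad) and "tvec" (3), from world to camera coordinates, as OpenCV has them; the wrist camera has in their place "tool_from_camera" (4x4, takes a point from camera to tool coordinates, whose origin is the TCP and whose axes are the flange's). Camera axes: x right, y down, z forward; pixel columns grow to the right and rows downward; lengths in m; the calibration is good to about 2 mm. A picture is of the moment at which its call begins: read the wrist's pose just before it. calibration takes no time and is no camera call.
A pose or a line that the arm cannot do raises Unreachable and nothing moves.
- close_job(): hands the job in; it is judged then, once.
Trained networks look in the newest picture that a camera, given by its name, has taken for a name from the list of things; names that differ only in an ending like _2 or _b are one class to them, and where a whole thing is asked for, a point or a joint stands for the part that bears it (a point fixed in the world has none). Each returns a list of dicts, best first, with "score" (0 to 1); they miss things now and then, are a little off and sometimes report something else, mostly with a low value. They report only what shows in the picture. A call takes as long as a camera call. They do not tell look-alikes from the thing itself.
- find_in(camera, thing): "centre" ([column, row] in pixels, amid what is visible of it).
- tip_of(camera, thing): "centre" ([column, row] in pixels: a listed point, or the origin of a listed thing).
The state is a dict: "clock": time; "joint_pos": joint angles; "dq": joint speeds; "effort": joint torques, N m; "ee_pos": TCP position; "eef_rot": TCP orientation; "contact_force": force on the tool from outside, world axes, zero at the start; "torque": the same for the moment, N m; "gripper_width": opening from 0.0 (shut) to 1.0 (fully open); "gripper_force": force on a finger pad.
Only numpy, scipy, OpenCV 4.12 (cv2) and the standard library are available. Lean on these libraries where they do the work, as an engineer would, in place of code of your own. Each camera call takes 0.05 s, during which the arm holds its last target. There are 200 camera calls.

## Task

Take one hold reading on the pressure comparator: pull its ratchet lever up to the third of its four notches, counted from the bottom, and let go for a moment, so that the ratchet alone holds it there. With the lever still in that notch, press the recorder's plunger right down to its stop and let it come back up, then press the comparator's release button so that the lever drops all the way home. Leave the loose things on the bench where they are.

Things in the scene. Friction and masses are not known exactly. Their poses are not given: they have to be found in the camera images.
- comparator: Fixed pressure comparator: black plate 230 x 200 mm (top 28 mm high), with a ratchet lever between round grey cheeks (124 mm across, centred on the hinge, 44 mm wide over both, top 162 mm high). Origin on the bench under the hinge; the lever points to its -x; +y is the hinge axis. A face-up gauge (76 mm across, top 98 mm high) stands at x +30, y +87 mm.
- lever_hinge (a point): Point on the lever's hinge axis midway between the cheeks, 100 mm above the bench; same axes as the comparator.
- lever_grip (a point): Middle of the lever's black rubber grip, 120 mm from the hinge. The grip is a round bar 20 mm thick, running radially from 82 to 150 mm from the hinge; it can be pinched from above, fingers closing along the hinge axis. The inner part of the lever is a steel bar 12 mm thick.
- lever (a joint): Lever angle in rad: 0 = home (points along comparator -x, 0.20 rad above level); grows as the grip is raised (3 to 5 N). A spring pulls it home; a pawl stops it falling back at four notches: 0.22, 0.47, 0.72, 0.97 (white marks on the cheeks in line with the lever). A notch catches once passed by about 0.02. End stop 1.08. Starts at home or in the first notch.
- release_top (a point): Centre of the top of the release button, a black round button 24 mm across on the grey block 83 mm behind the hinge (comparator's +x); 120 mm above the bench when up, the block's top is 100 mm high.
- release (a joint): How far the release button is pressed in m: 0 = up, 0.008 = fully down (about 4 N); springs back. Held down, it draws the pawl out and the lever falls home within about a second.
- recorder: Reading recorder, fixed to the bench: a grey box 130 x 100 x 45 mm (x, y, z) with a display towards its own -x and a plunger standing at x = +20 mm. Origin on the bench under the middle of the box.
- plunger_top (a point): Centre of the top of the plunger's mushroom head (black, 36 mm across, flat top 24 mm across); 95 mm above the bench when up.
- plunger (a joint): How far the plunger is pressed in m: 0 = up, 0.014 = down on its stop. Springs back; about 8 N at the stop.
- adapter: Bystander: a loose knurled steel pipe adapter, 32 mm across and 60 mm tall; origin under its middle.
- oil_bottle: Bystander: a loose small amber bottle, 36 mm across and 75 mm tall; origin under its middle.
- weight: Bystander: a loose steel disc weight, 90 mm across and 26 mm tall with its knob; origin under its middle.
- handheld: Bystander: a loose black handheld meter lying flat, 150 x 85 x 30 mm (x, y, z); origin under its middle.
- screwdriver: Bystander: a loose screwdriver lying along its x; origin under its middle.
- wrench: Bystander: a loose open-end wrench lying along its x; origin under its middle.
Not all that is in view belongs to the job. Leave any turquoise look-alike of the recorder alone.

How it is judged:
By the outcome, as a careful person would: the job done as asked, in the order asked, and still so for the second after the job is handed in, with the robot touching nothing.
It also fails if it takes over 58 s, if anything falls off the work surface, if the arm or the gripper's body presses on something with over 40 N, if the wrist force passes 120 N, or if a joint passes its speed limit or range.

## Working session

There is one attempt and no reset: what is moved stays moved. The work goes in short steps, each a Python script; the robot and the scene stay as the last script left them, time stands still between calls to the robot, and variables do not carry over. Pictures are saved under pics/ and viewed, at most 10 in all, crops included, and the job is handed in when it is done.

```bash
ls; mkdir -p pics; python3 - <<'E'
from plant import *
import cv2,numpy as np
for c in ("side","top"):
    im=grab_frame(c); cv2.imwrite(f"pics/{c}0.png",im[:,:,::-1])
    K=calibration(c); R=cv2.Rodrigues(np.array(K['rvec']))[0]; print(c,(-R.T@np.array(K['tvec']).ravel()).round(3),R[2].round(2))
    for t in ("lever_grip","release_top","plunger_top","comparator","recorder","lever_hinge"):
        print(t,[(np.round(d['centre'],1).tolist(),round(d['score'],2)) for d in tip_of(c,t)[:3]])
s=read_state(); print(s['clock'],s['ee_pos'],s['eef_rot'],s['contact_force'])
E
```

```text
pics
side [-0.046 -0.842  0.893] [ 0.45  0.65 -0.62]
lever_grip [([226.0, 176.0], 0.68), ([261.1, 167.5], 0.64), ([416.6, 231.0], 0.23)]
release_top [([309.8, 159.1], 0.45), ([291.7, 190.5], 0.32)]
plunger_top [([340.9, 325.2], 0.55), ([260.9, 168.3], 0.52), ([380.0, 243.2], 0.46)]
comparator [([294.5, 191.7], 0.78), ([344.8, 187.9], 0.21)]
recorder [([332.5, 353.2], 0.95), ([370.7, 262.0], 0.81), ([306.5, 284.1], 0.69)]
lever_hinge [([291.9, 171.4], 0.71)]
top [ 0.449 -0.014  1.126] [ 0.08  0.03 -1.  ]
lever_grip [([244.7, 225.1], 0.8), ([250.7, 186.8], 0.32)]
release_top [([254.4, 157.2], 0.54), ([250.1, 185.9], 0.19)]
plunger_top [([475.1, 275.9], 0.66), ([411.6, 178.5], 0.61), ([395.1, 253.3], 0.41)]
comparator [([259.4, 192.3], 0.73)]
recorder [([402.8, 189.5], 0.83), ([392.6, 259.4], 0.83), ([460.2, 280.7], 0.8)]
lever_hinge [([251.8, 186.4], 0.89)]
0.7 [0.27846707 0.55952979 0.40470097] [-7.18948607e-01 -3.05816362e+00 -1.10932466e-05] [-0.21485818 -0.03065055  0.58021928]
```

View pics/side0.png

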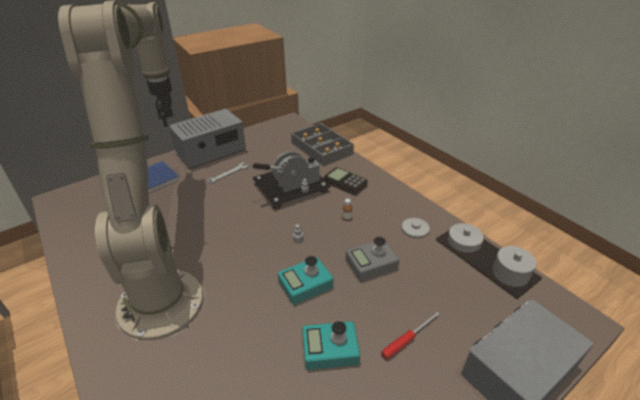

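View pics/top0.png

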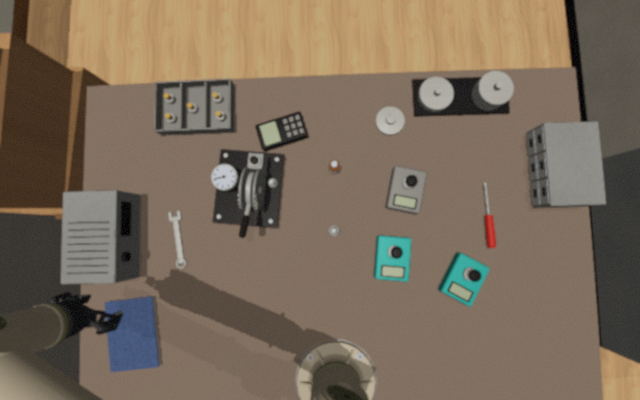

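The true recorder is the grey one (top 403,190; side 371,262). The comparator's lever points toward the robot (grip at top 245,225). Both turquoise boxes are look-alikes. Next I triangulate, then look with the wrist camera from above the comparator and the recorder.

```bash
cat > h.py <<'E'
from plant import *
import cv2,numpy as np
from scipy.spatial.transform import Rotation as Ro
def ext(cam,s=None):
    "world->camera R,t"
    c=calibration(cam)
    if cam!="wrist": return cv2.Rodrigues(np.array(c['rvec'],float))[0],np.array(c['tvec'],float).ravel()
    T=np.eye(4);T[:3,:3]=Ro.from_rotvec(s['eef_rot']).as_matrix();T[:3,3]=s['ee_pos']
    M=np.linalg.inv(T@np.array(c['tool_from_camera']));return M[:3,:3],M[:3,3]
def und(cam,px):
    c=calibration(cam);return cv2.undistortPoints(np.array(px,float).reshape(1,1,2),np.array(c['mtx']),np.array(c['distortion'])).ravel()
def tri(obs):
    "obs: (cam,R,t,px); returns point and rms of normalised residual"
    A=[];
    for cam,R,t,px in obs:
        u=und(cam,px);P=np.c_[R,t];A+= [u[0]*P[2]-P[0],u[1]*P[2]-P[1]]
    A=np.array(A);x=np.linalg.lstsq(A[:,:3],-A[:,3],rcond=None)[0]
    return x,np.abs(A[:,:3]@x+A[:,3]).max()
def onz(cam,R,t,px,z):
    d=R.T@np.r_[und(cam,px),1];o=-R.T@t;return o+d*(z-o[2])/d[2]
def proj(cam,R,t,X):
    c=calibration(cam);return cv2.projectPoints(np.array(X,float).reshape(-1,1,3),cv2.Rodrigues(R)[0],t,np.array(c['mtx']),np.array(c['distortion']))[0].reshape(-1,2)
def down(yaw):
    "tool z down, tool y (closing) at world yaw"
    y=np.array([np.cos(yaw),np.sin(yaw),0]);z=np.array([0,0,-1.]);return Ro.from_matrix(np.c_[np.cross(y,z),y,z]).as_rotvec()
E
python3 - <<'E'
from h import *
S=ext("side");T=ext("top")
for n,a,b,z in (("grip",(244.7,225.1),(261.1,167.5),.124),("rel",(254.4,157.2),(309.8,159.1),.12),("hinge",(251.8,186.4),(291.9,171.4),.1),("plung",(411.6,178.5),(380,243.2),.095),("rec",(402.8,189.5),(370.7,262),0)):
    x,r=tri([("top",*T,a),("side",*S,b)]);print(n,x.round(4),round(r,4),onz("top",*T,a,z).round(4),onz("side",*S,b,z).round(4))
print(np.round(calibration("wrist")['tool_from_camera'],3).tolist(),np.round(calibration("wrist")['mtx'],0).tolist())
E
```

```text
grip [0.4666 0.232  0.1424] 0.0023 [0.469  0.2355 0.124 ] [0.4773 0.2597 0.124 ]
rel [0.6555 0.2105 0.1171] 0.0056 [0.6598 0.2071 0.12  ] [0.6478 0.209  0.12  ]
hinge [0.5802 0.2235 0.0864] 0.0012 [0.5795 0.2199 0.1   ] [0.5686 0.2062 0.1   ]
plung [ 0.588  -0.2384  0.081 ] 0.0028 [ 0.5885 -0.2369  0.095 ] [ 0.5743 -0.2478  0.095 ]
rec [ 0.5664 -0.2269  0.0069] 0.0008 [ 0.5677 -0.2286  0.    ] [ 0.5704 -0.2218  0.    ]
[[-0.0, -0.951, -0.308, 0.079], [1.0, -0.0, 0.001, -0.0], [-0.001, -0.308, 0.951, 0.032], [0.0, 0.0, 0.0, 1.0]] [[328.0, 0.0, 319.0], [0.0, 328.0, 201.0], [0.0, 0.0, 1.0]]
```

```bash
python3 - <<'E'
from h import *
import pickle
names=("lever_grip","release_top","lever_hinge","comparator")
obs={n:[] for n in names}
for i,(x,y) in enumerate(((.56,.24),(.50,.16))):
    for yaw in (np.pi/2-.14,):
        move_ptp([x,y,.44],down(yaw))
    pause(.3); s=read_state(); im=grab_frame("wrist"); cv2.imwrite(f"pics/w{i}.png",im[:,:,::-1]); R,t=ext("wrist",s)
    for n in names:
        d=tip_of("wrist",n); print(i,n,[(np.round(q['centre'],1).tolist(),round(q['score'],2)) for q in d[:2]])
        if d: obs[n].append(("wrist",R,t,d[0]['centre']))
    pickle.dump(s,open(f"s{i}.pkl","wb"))
for n in names:
    if len(obs[n])>1: x,r=tri(obs[n]); print(n,x.round(4),round(r,4))
print(read_state()['clock'],read_state()['joint_pos'])
E
python3 -c "
import cv2,numpy as np
cv2.imwrite('pics/w01.png',cv2.resize(np.vstack([cv2.imread('pics/w%d.png'%i) for i in (0,1)]),None,fx=.75,fy=.75))"
```

```text
0 lever_grip [([292.8, 72.6], 0.59)]
0 release_top [([304.9, 279.8], 0.94)]
0 lever_hinge [([300.4, 195.0], 0.62)]
0 comparator [([307.2, 173.2], 0.63)]
1 lever_grip []
1 release_top [([391.5, 319.6], 0.62)]
1 lever_hinge [([388.5, 241.0], 0.89)]
1 comparator [([375.2, 210.5], 0.66)]
release_top [0.6494 0.2151 0.1267] 0.0006
lever_hinge [0.5694 0.222  0.1079] 0.0001
comparator [0.5718 0.2248 0.0103] 0.0005
3.8583 [-0.56687593  0.14929989  0.2227788   1.59295127 -0.03321855  1.40337371
  1.09014723]
```

View pics/w01.png

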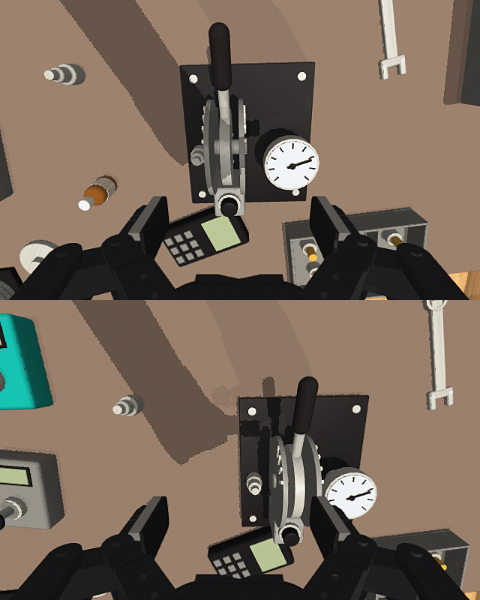

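View w0: grip from about (289,33) to (296,118), button (305,280), gauge (388,216). View w1: grip from (411,104) to (400,176), button (391,320), gauge (467,259). I fit the comparator pose and lever angle to these.

```bash
python3 - <<'E'
from h import *
import pickle
from scipy.optimize import least_squares
E=[ext("wrist",pickle.load(open(f"s{i}.pkl","rb"))) for i in (0,1)]
def P(p):
    x,y,a,q=p;l=lambda r:[-r*np.cos(q+.2),0,.1+r*np.sin(q+.2)]
    L=np.array([[83,0,120],[30,87,98],[0,0,100]])/1e3
    L=np.r_[L,[l(.15),l(.082)]]
    return L@Ro.from_euler('z',a).as_matrix().T+[x,y,0]
px=[[(304.9,279.8),(388,216),(300.4,195),(290,35),(296,118.5)],[(391.5,319.6),(467,259),(388.5,241),(411,104),(400,176)]]
f=lambda p:np.concatenate([(proj("wrist",*E[i],P(p))-px[i]).ravel() for i in (0,1)])
for q0 in (0.,.22):
    r=least_squares(f,[.57,.22,-.14,q0],loss='soft_l1');print(r.x.round(4),r.cost);print(f(r.x).reshape(2,5,2).round(1).tolist())
E
```

```text
[ 0.5715  0.2229 -0.1052  0.242 ] 19.08806909440314
[[[0.4, -0.1], [1.5, 3.6], [1.7, -0.4], [-2.3, -6.0], [-0.4, 1.2]], [[-2.2, 0.2], [1.8, 2.8], [-0.4, -1.6], [1.1, -0.7], [-0.9, 1.3]]]
[ 0.5715  0.2229 -0.1052  0.242 ] 19.088069094377506
[[[0.4, -0.1], [1.5, 3.6], [1.7, -0.4], [-2.3, -6.0], [-0.4, 1.2]], [[-2.2, 0.2], [1.8, 2.8], [-0.4, -1.6], [1.1, -0.7], [-0.9, 1.3]]]
```

```bash
cat >> h.py <<'E'
C=np.array([.5715,.2229]);YAW=-.1052
def loc(x,y,z):
    c,s=np.cos(YAW),np.sin(YAW);return np.array([C[0]+c*x-s*y,C[1]+s*x+c*y,z])
def gp(q,r=.12,dz=.155): return loc(-r*np.cos(q+.2),0,.1+r*np.sin(q+.2)+dz)
E
python3 - <<'E'
from h import *
o=down(np.pi/2+YAW)
grip(.6,60)
move_ptp(gp(.22,dz=.235),o)
print(move_linear(gp(.22),vel=.1,guard=15))
s=read_state();print(s['ee_pos'],gp(.22),s['contact_force'])
im=grab_frame("wrist");im2=grab_frame("side")
grip(0.,60);s=read_state();print(s['gripper_width'],s['gripper_force'],s['contact_force'])
cv2.imwrite("pics/g.png",np.vstack([im,grab_frame("wrist")])[:,:,::-1][:,::1])
for q in np.linspace(.22,.82,6)[1:]:
    move_linear(gp(q),vel=.08); s=read_state(); print(round(q,2),(s['ee_pos']-gp(q)).round(4),np.round(s['contact_force'],1),s['gripper_width'])
pause(.2);cv2.imwrite("pics/lift.png",np.vstack([grab_frame("wrist"),grab_frame("side")])[:,:,::-1]);print(s['clock'])
E
python3 -c "
import cv2,numpy as np
a=cv2.imread('pics/g.png');b=cv2.imread('pics/lift.png')
s=cv2.resize(b[500:620,180:400],(640,349))
cv2.imwrite('pics/c1.png',cv2.resize(np.vstack([a[400:],b[:400],s]),None,fx=.52,fy=.52))"
```

```text
False
[0.46288638 0.23444182 0.30464756] [0.46253508 0.23440559 0.30393125] [-0.63473537  0.28675848 -0.15498468]
0.21718672268752665 58.61754655838013 [0.05917038 3.49506261 1.10758167]
0.34 [-0.0003  0.0008 -0.0005] [ 2.1  6.7 -5.5] 0.21608139233457896
0.46 [-0.0002  0.0008 -0.0003] [ 1.9  6.3 -6.3] 0.21437272478087113
0.58 [-0.0005  0.0009 -0.0012] [ 1.8  6.6 -6.6] 0.20881827805464473
0.7 [-0.0013  0.0011 -0.0025] [ -0.5   6.2 -10.6] 0.2151115493441151
0.82 [-0.0003  0.0008 -0.0021] [  4.4   6.2 -12.6] 0.21117554425686436
7.9333
```

View pics/c1.png

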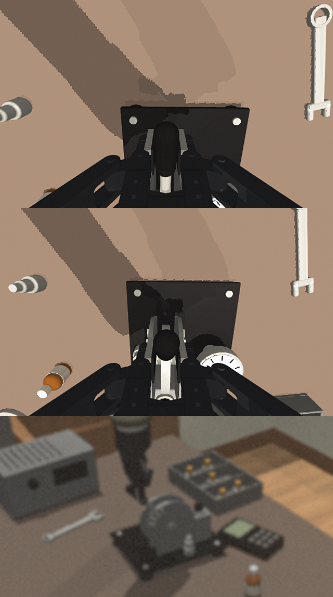

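The grip is held between the pads and lifted. I release it, rise, and measure the lever from two wrist views and the side view.

```bash
python3 - <<'E'
from h import *
import pickle
grip(.7);pause(.3)
p=np.array(read_state()['ee_pos']);
print(move_linear(p+[0,0,.09],vel=.15,guard=15))
o=down(np.pi/2+YAW)
for i,(x,y) in ((2,(.56,.24)),(3,(.50,.16))):
    move_ptp([x,y,.44],o);pause(.2);s=read_state();pickle.dump(s,open(f"s{i}.pkl","wb"))
    im=grab_frame("wrist");cv2.imwrite(f"pics/w{i}.png",im[:,:,::-1]); print(s['clock'],[(np.round(q['centre'],1).tolist(),round(q['score'],2)) for q in tip_of("wrist","lever_grip")[:2]])
    R,t=ext("wrist",s)
    for q in (.47,.72,.97): print(q,proj("wrist",R,t,[gp(q,.15,0),gp(q,.12,0),gp(q,.082,0)]).round(0).tolist())
a,b=[cv2.imread(f"pics/w{i}.png") for i in (2,3)]
cv2.imwrite("pics/c2.png",np.hstack([cv2.resize(a[:300,220:440],(396,540)),cv2.resize(b[60:360,290:510],(396,540))]))
E
```

```text
False
10.2833 [([291.6, 131.3], 0.76), ([305.4, 172.8], 0.62)]
0.47 [[292.0, 52.0], [295.0, 93.0], [298.0, 134.0]]
0.72 [[290.0, 99.0], [294.0, 129.0], [297.0, 156.0]]
0.97 [[288.0, 164.0], [293.0, 174.0], [297.0, 183.0]]
11.0667 [([417.4, 206.0], 0.58)]
0.47 [[425.0, 137.0], [414.0, 167.0], [402.0, 197.0]]
0.72 [[434.0, 188.0], [419.0, 204.0], [405.0, 219.0]]
0.97 [[439.0, 251.0], [422.0, 248.0], [407.0, 245.0]]
```

View pics/c2.png

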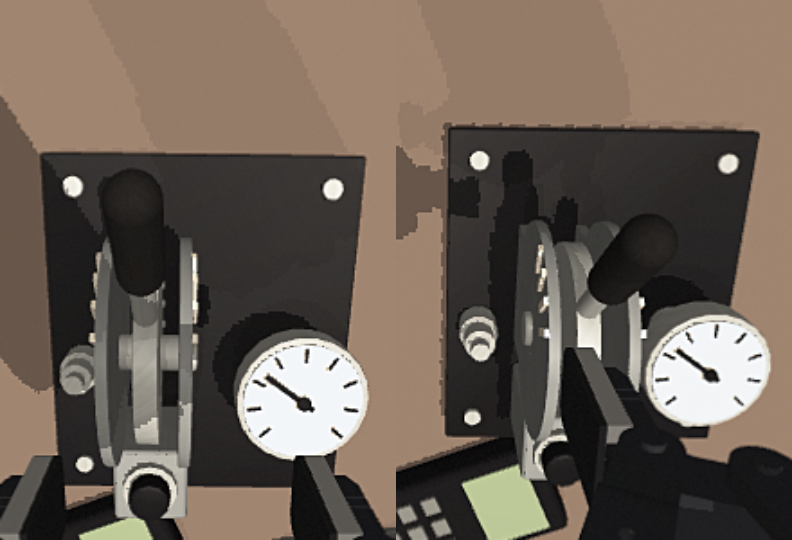

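The lever detections at (292,131) and (417,206) match the third notch (0.72), with the gripper clear of it. On to the recorder.

```bash
python3 - <<'E'
from h import *
o=down(np.pi/2);obs=[];ims=[]
for i,(x,y) in enumerate(((.58,-.24),(.52,-.17))):
    move_ptp([x,y,.42],o);
    if i==0: grip(0.)
    pause(.2);s=read_state();im=grab_frame("wrist");R,t=ext("wrist",s)
    exp=proj("wrist",R,t,[.588,-.2375,.095])[0]
    d=tip_of("wrist","plunger_top");print(s['clock'],exp.round(1),[(np.round(q['centre'],1).tolist(),round(q['score'],2)) for q in d[:3]])
    c=min(d,key=lambda q:np.hypot(*(np.array(q['centre'])-exp)))['centre']
    obs.append(("wrist",R,t,c));print(onz("wrist",R,t,c,.095).round(4));ims.append(im[:,:,::-1])
print(tri(obs))
cv2.imwrite("pics/p.png",cv2.resize(np.vstack(ims),None,fx=.75,fy=.75))
E
```

```text
13.4667 [321. 193.] [([323.0, 186.0], 0.79)]
[ 0.5812 -0.2357  0.095 ]
14.225 [251.3 250.9] [([304.4, 18.2], 0.65), ([253.3, 245.3], 0.63)]
[ 0.5819 -0.2351  0.095 ]
(array([ 0.58164348, -0.23541406,  0.094751  ]), np.float64(0.0003361057808896062))
```

View pics/p.png

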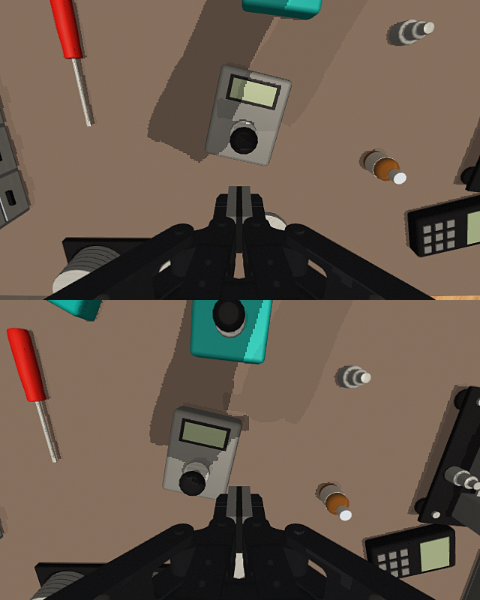

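The grey recorder's plunger is at (323,186) and (253,245), and triangulates to (0.5816, -0.2354, 0.0948). I press it now.

```bash
python3 - <<'E'
from h import *
p=np.array([.5816,-.2354,0]);o=down(np.pi/2)
move_ptp(p+[0,0,.173+.13],o);move_linear(p+[0,0,.173+.103],vel=.08)
f0=np.array(read_state()['contact_force'])
g=move_linear(p+[0,0,.173+.072],vel=.03,guard=20)
s=read_state();print(g,s['ee_pos']-p-[0,0,.173],np.array(s['contact_force'])-f0)
pause(.3);s=read_state();print(s['ee_pos'][2]-.173,np.array(s['contact_force'])-f0)
move_linear(p+[0,0,.173+.15],vel=.1);s=read_state();print(s['clock'],np.array(s['contact_force'])-f0)
im=grab_frame("side");cv2.imwrite("pics/s2.png",im[:,:,::-1]);print(tip_of("side","plunger_top")[:3])
move_linear(p+[0,0,.42],vel=.2)
E
```

```text
True [ 0.00025748 -0.0002628   0.08167078] [-1.42361755  0.77498209  8.1840069 ]
0.08155168596359258 [-1.25204731  1.76546393  8.2861559 ]
17.3417 [-0.255952   -0.7080367   0.33573374]
[{'centre': [381.2, 240.0], 'score': 0.66}, {'centre': [338.8, 328.8], 'score': 0.54}, {'centre': [307.3, 257.6], 'score': 0.51}]
```

The plunger was pressed 13.4 mm by measured height. The 20 N spike, well above the 8 N spring, shows it hit the stop. It then sprang back. Now the release button.

```bash
python3 - <<'E'
from h import *
o=down(np.pi/2+YAW);b=loc(.083,0,0)
move_ptp(b+[0,0,.46],o);pause(.2)
s=read_state();im=grab_frame("wrist");R,t=ext("wrist",s)
for n,q in (("release_top",[*b[:2],.12]),("lever_grip",gp(.72,dz=0))):
    print(n,proj("wrist",R,t,q).round(1),[(np.round(d['centre'],1).tolist(),round(d['score'],2)) for d in tip_of("wrist",n)[:2]])
print(s['clock'])
d=tip_of("wrist","release_top")
if d: print(onz("wrist",R,t,d[0]['centre'],.12).round(4),b)
cv2.imwrite("pics/r.png",im[:,:,::-1])
E
```

```text
release_top [[319.8 180.1]] [([318.4, 183.6], 0.59)]
lever_grip [[320.1 -37.7]] []
19.95
[0.6574 0.2125 0.12  ] [0.65404114 0.2141845  0.        ]
```

View pics/r.png

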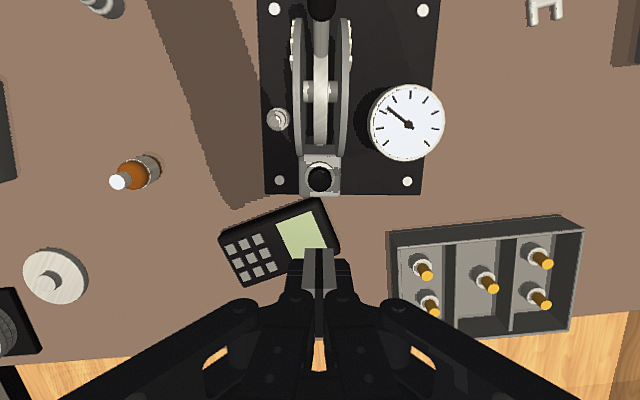

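The button sits at (320,178), matching the prediction of (320,180), and the lever is still raised. I press the button, hold it, then check the lever.

```bash
python3 - <<'E'
from h import *
b=loc(.0835,0,0)
move_linear(b+[0,0,.173+.127],vel=.15)
f0=np.array(read_state()['contact_force'])
g=move_linear(b+[0,0,.173+.107],vel=.025,guard=14)
s=read_state();print(g,s['ee_pos'][2]-.173,np.array(s['contact_force'])-f0)
pause(1.8);s=read_state();print(s['ee_pos'][2]-.173,np.array(s['contact_force'])-f0)
move_linear(b+[0,0,.173+.15],vel=.1);move_linear(b+[0,0,.46],vel=.2)
o=down(np.pi/2+YAW);move_ptp([.56,.24,.44],o);pause(.2)
s=read_state();R,t=ext("wrist",s);im=grab_frame("wrist");print(s['clock'],tip_of("wrist","lever_grip")[:2])
for q in (0,.22,.72): print(q,proj("wrist",R,t,[gp(q,.15,0),gp(q,.12,0),gp(q,.082,0)]).round(0).tolist())
cv2.imwrite("pics/e.png",np.vstack([im[:300],grab_frame("top")[:300]])[:,:,::-1])
E
```

```text
True 0.11248129594901662 [-2.01748122 -0.22838262  7.07404832]
0.11241450853323026 [-2.86006553  0.7025428   9.46768054]
25.8417 [{'centre': [300.1, 60.6], 'score': 0.83}]
0 [[298.0, 18.0], [300.0, 60.0], [301.0, 108.0]]
0.22 [[296.0, 24.0], [298.0, 69.0], [300.0, 116.0]]
0.72 [[291.0, 96.0], [295.0, 126.0], [298.0, 154.0]]
```

View pics/e.png

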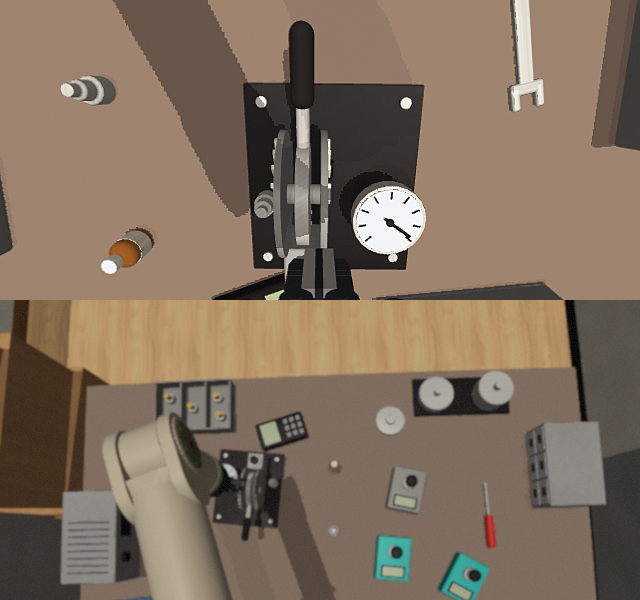

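The lever is home: the grip's inner end at about (302,108) matches angle 0. The gauge needle has moved round from its held position, the loose things look undisturbed, and the arm is clear.

```bash
python3 -c "
from plant import *
print(close_job())"
```

```text
the job is handed in; nothing more can be done
None
```

The hold reading is done and handed in at about 26 s: the ratchet alone held the lever in the third notch, I pressed the grey recorder's plunger to its stop (judged by height and a 20 N contact force) and let it up, then pressed the release and the lever dropped home.

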